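# Swing the weather vane round to north with a fingertip

### The job

The weather vane with the bare copper tail fin is to be sighted against its direction cross: with a fingertip push it gently round by that fin, without flicking or pinching it, until its arrow lies directly over the stand's north arm (the one with the red spearhead), then take the hand away and leave it standing still. The rest of this vane is fresh gold leaf, so touch nothing of it but the copper fin. Leave the stainless steel vane untouched, and leave the finials and tools where they are.

Things in the scene. Friction and masses are not known exactly. Their poses are not given: they have to be found in the camera images.
- copper_vane (a joint): turn of the copper-finned vane on its stand, rad: 0 (or a whole turn, 6.28) when the arrow lies over the north arm, growing anticlockwise seen from above. No stops; turns lightly (about 0.4 N at mid-fin) and stays where it is left if pushed slowly. It starts more than 1.2 rad (69 degrees) from north, either way.
- copper_stand: fixed bench stand of the vane to turn, standing any way round: dark iron foot 140 mm across, mast 16 mm thick, copper globe 54 mm across, brass cross of four level arms at 121 mm height. Origin under the foot's middle, on the bench; x axis along the north arm, z up. North arm: red spearhead 32 mm across, reaching 150 mm; the other arms end in brass balls, reaching 128 mm.
- vane_axis (a point): the point on the vane's upright turning axis at the height of the arrow's rod, 215 mm above the bench
- copper_fin: bare copper tail fin, the only part to touch: upright flat plate 4 mm thick in the plane through the turning axis, 71 to 148 mm behind the axis (last 18 mm cut as a swallow tail), 180 to 250 mm above the bench; free from above and on both faces. Origin on the turning axis at 215 mm height; x axis to the arrow's tip, so the fin lies along -x
- fin_mid (a point): the middle of the fin, inside the plate: 110 mm behind the turning axis, 215 mm above the bench
- gilt_arrow: gilded (gold-coloured) rest of the vane, not to be touched: level rod 8 mm thick at 215 mm height, from 78 mm behind the axis to the front; cone arrowhead 38 mm across, 103 to 150 mm in front of the axis; hub 22 mm thick from 192 to 247 mm height; acorn on top 28 mm across, up to 275 mm height. Origin on the axis at rod height, x axis to the tip
- arrow_tip (a point): the tip of the gilded arrow, 150 mm in front of the turning axis, 215 mm above the bench
- north_tip (a point): the tip of the red spearhead of the stand's north arm, 150 mm from the mast, 121 mm above the bench
- steel_stand: stand of the other vane, the same shape and size with a steel globe and a vane all in stainless steel (arrow and fin), also free to turn; not to be touched. Origin under the middle of its foot; it stands on the other side of the bench, left or right, at least 370 mm from the copper one
- steel_tail (a point): the middle of the steel vane's tail fin, 110 mm behind its axis, 215 mm above the bench
- tall_finial: loose copper finial standing upright, 165 mm high, foot 68 mm across; origin under its foot
- steel_finial: loose steel finial standing upright, 125 mm high, foot 64 mm across; origin under its foot
- small_finial: loose copper finial standing upright, 85 mm high, foot 52 mm across; origin under its foot. The three finials stand in the middle between the two vanes, in any order
- hammer: loose hammer lying on the bench, 250 mm long with a wooden handle, 28 mm high
- paste_jar: loose amber jar with a black cap, 68 mm across, 75 mm high; origin under it
- rivet_tin: loose open aluminium tin of copper rivets, 72 mm across, 35 mm high; origin under it
- wrench: loose steel wrench lying flat, 170 mm long
Mind the look-alikes: they are no part of the job. Leave any blue look-alike of the tall_finial alone.

How it is judged:
By the outcome, as a careful person would: the job done as asked, in the order asked, and still so for the second after the job is handed in, with the robot touching nothing.
It also fails if it takes over 58 s, if anything falls off the work surface, if the arm or the gripper's body presses on something with over 40 N, if the wrist force passes 120 N, or if a joint passes its speed limit or range.

### The arm

A 6-joint arm with a two-finger parallel gripper is mounted at the origin on the work surface. World frame = base frame: x ahead of the robot, y to its left, z up, the work surface at z = 0. Lengths are in m, angles in degrees, forces in N, time in s.
With the tool pointing down it reaches from about 0.35 to 0.875 m from the base axis. Payload 4.2 kg.
Tool frame: the origin (TCP) lies between the finger pads; the fingertips stand 14 mm ahead of it and the grasp point (between the pads) lies 5 mm behind it (r.tcp_to_tips is the distance from the TCP to the fingertips, in m); y points along the fingers, x is the direction in which the jaws open and shut, and the axes are right-handed (so a half turn about y gives the same grasp; the last joint's range is limited). The gripper opens to 87 mm and grips with 3 to 60 N. Pads are 19 mm wide; open, the fingers measure 117 mm over their backs; the gripper's body (75 mm by 190 mm) begins 51 mm behind the grasp point.
Start: joints at [90.504, 22.042, 0.453, 0, -68.411, -14.817], TCP at [0.154, 0.606, 0.209] pointing down, gripper open.
Joint ranges: [-179.83, 179.83], [-69.29, 118.12], [-61.27, 80.66], [-181.25, 117.63], [-171.15, -9.14], [-177.46, 177.46]. Speed limits (degrees/s): [159.86, 159.86, 180, 180, 180, 180].

### API

Orientations are given as a 3x3 rotation matrix whose columns are the frame's x, y, z axes.
In Python, from station import sense, optics, ticket, r gives the robot as it stands.
- The arm moves only by the tool carry_out, never from a script. Its argument "steps" is a list that holds one entry, the list of rows, each a list of 6 numbers: the shift along the world's x, y, z in cm, then the turn, a rotation vector about the world's x, y, z in rad. A call has 1 to 20 rows; each row is the pose to reach, as a shift and turn from the pose commanded when the call began; what a row does not reach only later rows make up. A row lasts 1/8 s, in which the tool goes at most 62.5 mm and 10.7 degrees, less where a joint would pass 70% of its speed; a pose out of reach is approached as far as the arm can. A call with a gripper value outside its range is refused whole. "fingers" is the closure in counts, from 0 (fully open) to 255 (shut), set as the call begins (left out, the last holds). The fingers move at their own pace and stop on an object; the grip force is fixed at half the most. Time passes only in rows, so rows that repeat a pose let the fingers close. It gives the time, the measured TCP pose, the force and the opening at its end, in the units of the state.
- sense(): the state, without advancing time (a new reading comes with each control period).
- optics.capture(name): name is "scene" or "top" or "wrist"; returns a dict with "image" (384x512x3 uint8, red, green, blue), "fov_y" (degrees; the focal length in pixels is half the picture's height over the tangent of half this angle, whatever the lens; pixels are square), "cx", "cy" (the principal point, pixels), "rvec" (rotation vector, rad) and "tvec" (3), from world to camera coordinates, as OpenCV has them. Camera axes: x right, y down, z forward; pixel columns grow to the right and rows downward; lengths in m; the calibration is good to about 2 mm. A picture is of the moment at which its call begins. There is no depth.
- ticket.finish_job(): hands the job in, once; it reports no verdict.
The state is a dict: "time_s": time; "joints": joint angles; "joint_velocities": joint speeds; "effort": joint torques, N m; "tcp_pos": TCP position; "ee_rot": TCP orientation; "wrist_force": force on the tool from outside, world axes, zero at the start; "moment": the same for the moment, N m; "gripper_width": opening from 0.0 (shut) to 1.0 (fully open).
Only numpy, scipy, OpenCV 4.12 (cv2) and the standard library are available. Lean on these libraries where they do the work, as an engineer would, in place of code of your own. Each camera call takes 0.05 s, during which the arm holds its last target.

## Working session

There is one attempt and no reset: what is moved stays moved. The work goes in short steps, Python scripts to look and compute and a tool call to move; the robot and the scene stay as the last step left them, time stands still between calls to the robot, and variables do not carry over. Pictures are saved under pics/ and viewed, and the job is handed in when it is done.

Besides the shell and the picture viewer there is one more tool, called after "Emit:" as name(argument=value, ...) on one line, values as JSON. carry_out: Moves the arm, as the interface text tells. Its arguments: {"type":"object","properties":{"steps":{"type":"array","items":{"type":"array","items":{"type":"array","items":{"type":"number"}}}},"fingers":{"type":"number"}},"required":["steps"]}

```bash
ls; mkdir -p pics; cat > h.py <<'E'
import numpy as np, cv2
from station import sense, optics, ticket, r
def cap(name,fn=None):
    c=optics.capture(name)
    if fn: cv2.imwrite('pics/'+fn,c['image'][:,:,::-1])
    return c
def cam(c):
    R=cv2.Rodrigues(np.array(c['rvec'],float))[0];t=np.array(c['tvec'],float).ravel()
    f=c['image'].shape[0]/2/np.tan(np.radians(c['fov_y']/2))
    return R,t,f
def ray(c,u,v):
    R,t,f=cam(c); d=R.T@np.array([(u-c['cx'])/f,(v-c['cy'])/f,1]); return -R.T@t,d
def onz(c,u,v,z):
    o,d=ray(c,u,v); return o+d*(z-o[2])/d[2]
def proj(c,p):
    R,t,f=cam(c); q=R@np.array(p)+t; return np.array([c['cx']+f*q[0]/q[2],c['cy']+f*q[1]/q[2]])
E
python3 - <<'E'
from h import *
for n in ['scene','top','wrist']:
    c=cap(n,n+'0.png'); print(n,c['fov_y'],c['cx'],c['cy'],ray(c,256,192))
s=sense(); print(s['time_s'],s['tcp_pos'],s['ee_rot'],s['wrist_force'],s['gripper_width'])
E
```

```text
pics
scene 47.01094102902417 266.3649872296794 196.6189954124871 (array([ 1.01068888, -0.80010381,  1.13502667]), array([-0.37502084,  0.58948237, -0.71591247]))
top 55.7919878419335 260.5481468636792 195.04720276205754 (array([0.36919486, 0.02223248, 1.05562565]), array([ 0.1770256 , -0.02442639, -0.98401887]))
wrist 61.32893172905215 245.89741206434383 192.81369401696836 (array([0.23107238, 0.58541549, 0.38351437]), array([-0.28227949,  0.03999933, -0.95900885]))
0.15 [0.15436527 0.60514311 0.20841662] [[-2.47311681e-01 -3.13111518e-04  9.68935929e-01]
 [-9.68934494e-01 -1.67132528e-03 -2.47311855e-01]
 [ 1.69684330e-03 -9.99998554e-01  1.09953713e-04]] [ 0.20767045  0.3620737  -0.94244737] 0.9994436664954203
```

View pics/scene0.png

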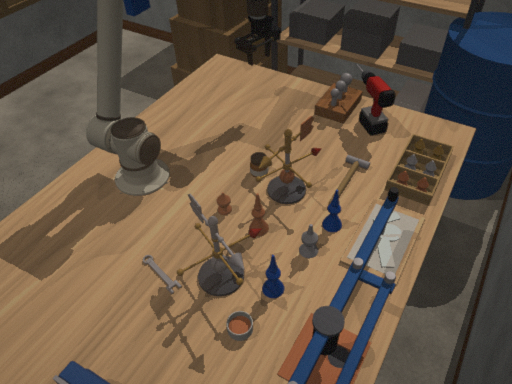

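View pics/top0.png

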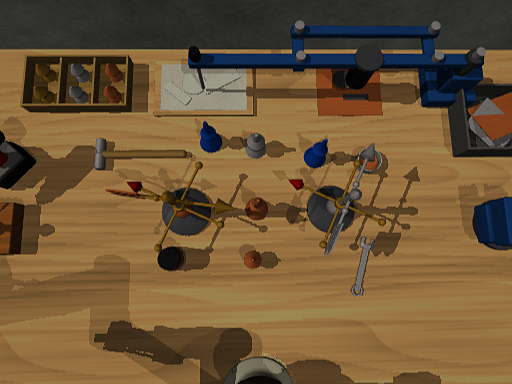

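View pics/wrist0.png

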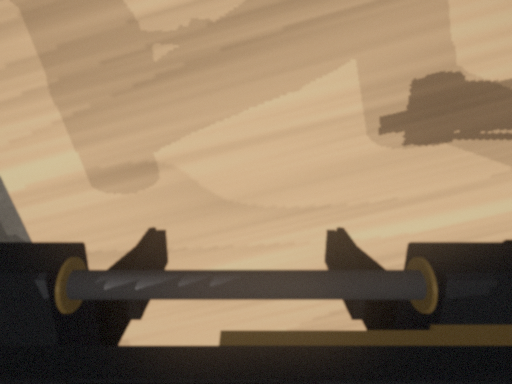

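```bash
python3 - <<'E'
import cv2
a=cv2.imread('pics/top0.png')[130:280,80:280]; cv2.imwrite('pics/topz.png',cv2.resize(a,None,fx=4,fy=4,interpolation=cv2.INTER_CUBIC))
a=cv2.imread('pics/scene0.png')[110:220,230:340]; cv2.imwrite('pics/scz.png',cv2.resize(a,None,fx=5,fy=5,interpolation=cv2.INTER_CUBIC))
E
```

```text
(no output)
```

View pics/topz.png

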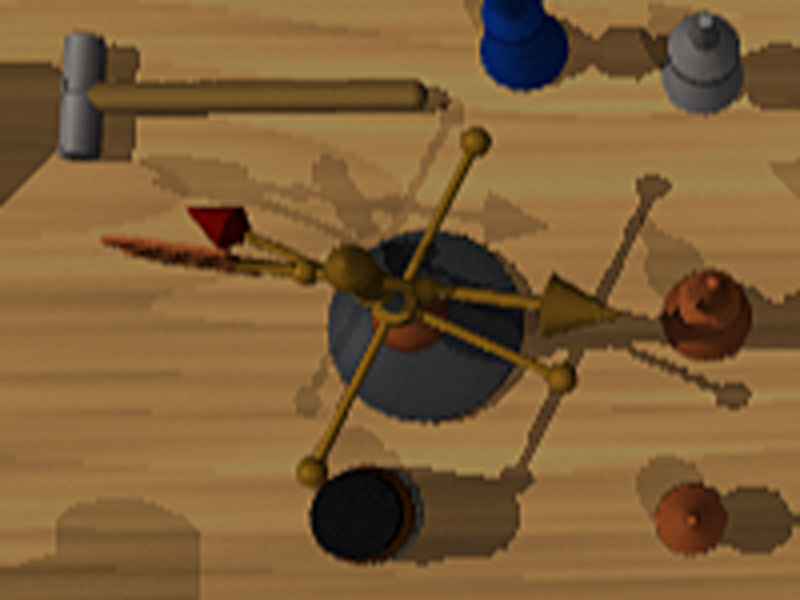

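View pics/scz.png

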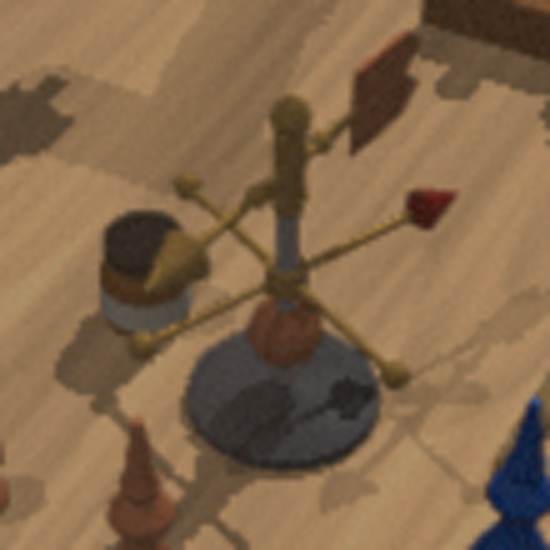

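```bash
python3 - <<'E'
from h import *
c=cap('top')
P=lambda x,y:((x+.5)/4+80-.5,(y+.5)/4+130-.5)
g=lambda n,x,y,z: print(n,onz(c,*P(x,y),z).round(4)) or onz(c,*P(x,y),z)
N=g('N',188,208,.121);S=g('S',562,378,.121);A=g('A',476,141,.121);B=g('B',311,472,.121)
m=(A+B)/2; print('axis AB',m, 'SN dir',np.degrees(np.arctan2(*(N-S)[1::-1])),'AB',np.degrees(np.arctan2(*(A-B)[1::-1])), np.linalg.norm(A-B),np.linalg.norm(N-m),np.linalg.norm(S-m))
T=g('tip',617,315,.215); F=g('finendtop',105,238,.25);
g('acorn',352,268,.26)
g('foot',427,325,.01)
print(np.degrees(np.arctan2(*(T-m)[1::-1])),np.linalg.norm((T-m)[:2]),np.linalg.norm((F-m)[:2]),np.degrees(np.arctan2(*(F-m)[1::-1])))
for n,x,y in [('tallcu',712,285),]: g(n,x,y,.16)
g('jar',357,512,.075); g('ham',80,95,.028)
# two view checks w scene
s=cap('scene'); Q=lambda x,y:((x+.5)/5+230-.5,(y+.5)/5+110-.5)
for n,x,y,z in [('N',455,193,.121),('tip',148,290,.215),('acorntop',290,97,.275),('fintop far',417,32,.25),('finlow near',353,152,.18)]: print(n,onz(s,*Q(x,y),z).round(4))
E
```

```text
N [0.5688 0.3349 0.121 ]
S [0.4546 0.0926 0.121 ]
A [0.6119 0.1492 0.121 ]
B [0.3975 0.2507 0.121 ]
axis AB [0.50468811 0.19997834 0.121     ] SN dir 64.7476093135304 AB -25.333685981377172 0.2371949499915196 0.14939650007737645 0.1184768015261914
tip [0.4823 0.0536 0.215 ]
finendtop [0.5247 0.3367 0.25  ]
acorn [0.5043 0.1976 0.26  ]
foot [0.5044 0.198  0.01  ]
-98.71477601848129 0.14808376744626917 0.13816178410240504 81.66699999622267
tallcu [ 0.5077 -0.0037  0.16  ]
jar [0.3722 0.2311 0.075 ]
ham [0.6729 0.4467 0.028 ]
N [0.5688 0.332  0.121 ]
tip [0.4838 0.0523 0.215 ]
acorntop [0.5056 0.1948 0.275 ]
fintop far [0.5324 0.327  0.25  ]
finlow near [0.5157 0.2718 0.18  ]
```

Emit:
carry_out(steps=[[[0,0,6,0,0,0],[0,0,12,0,0,0],[5,-3.5,12,0,0,-0.15],[10,-7.5,12,0,0,-0.3],[15,-11.5,12,0,0,-0.47],[20,-15.5,12,0,0,-0.65],[25,-19.5,12,0,0,-0.83],[30,-23.5,12,0,0,-1.0],[34,-27,12,0,0,-1.18],[37.5,-29.5,12,0,0,-1.35],[39.8,-30.7,12,0,0,-1.52],[39.8,-30.7,12,0,0,-1.52]]], fingers=255)

```text
time_s: 1.75
tcp_pos: [0.5536, 0.2974, 0.3283]
ee_rot: [[-0.98, -0.001, -0.2], [0.2, -0.001, -0.98], [0.001, -1.0, 0.001]]
wrist_force: [-0.7, 0.1, -1.0]
gripper_width: 0.007
```

Emit:
carry_out(steps=[[[0,0,0,0,0,-0.18],[0,0,0,0,0,-0.36],[0,0,0,0,0,-0.54],[0,0,0,0,0,-0.72],[0,0,0,0,0,-0.9],[0,0,0,0,0,-1.08],[0,0,0,0,0,-1.26],[0,0,0,0,0,-1.44],[0,0,0,0,0,-1.52],[0,0,0,0,0,-1.52]]])

```text
time_s: 3.0
tcp_pos: [0.5516, 0.2992, 0.3294]
ee_rot: [[0.144, -0.0, -0.99], [0.99, 0.0, 0.144], [0.0, -1.0, 0.0]]
wrist_force: [-0.3, -0.1, -0.6]
gripper_width: 0.007
```

```bash
python3 - <<'E'
from h import *
s=sense(); print(s['time_s'],s['tcp_pos'],s['ee_rot'],s['joints'],s['wrist_force'],s['gripper_width'])
cap('scene','s1.png');cap('top','t1.png');cap('wrist','w1.png')
E
```

```text
3.0 [0.55163866 0.29924244 0.32939166] [[ 1.43996471e-01 -8.40329018e-05 -9.89578198e-01]
 [ 9.89578184e-01  2.01009997e-04  1.43996452e-01]
 [ 1.86814671e-04 -9.99999976e-01  1.12101857e-04]] [ 4.32236435e+01  1.93766329e+01  1.33456823e+01 -1.17548074e-02
 -8.39646705e+01 -1.41501579e+02] [-0.34133977 -0.11335259 -0.56037065] 0.007076740863080843
```

View pics/s1.png

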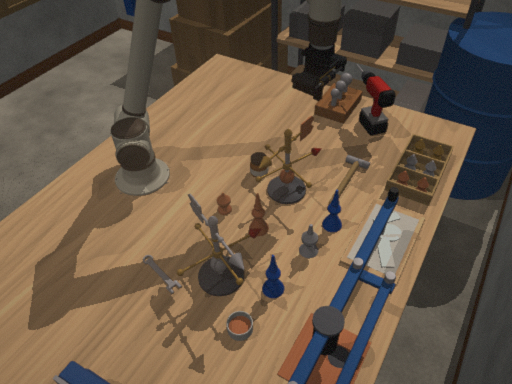

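View pics/w1.png

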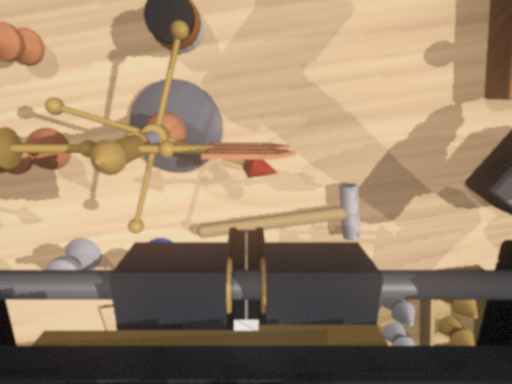

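```bash
python3 - <<'E'
from h import *
c=cap('wrist')
a=c['image'][120:190,0:340]; cv2.imwrite('pics/wz.png',cv2.resize(a,None,fx=2.35,fy=2.35,interpolation=cv2.INTER_CUBIC)[:,:,::-1])
print(proj(c,[.5516,.2992,.3154]))
ax=np.array([.5047,.199])
for n,u,v,z in [('finend',294,152,.25),('fin in',204,150,.25),('tip',0,149,.215),('N',276,170,.121),('acorn',108,155,.26)]:
    p=onz(c,u,v,z); d=p[:2]-ax; print(n,p.round(4),np.linalg.norm(d),np.degrees(np.arctan2(d[1],d[0])))
E
```

```text
[246.27731713 225.11955141]
finend [0.5222 0.3419 0.25  ] 0.14394589052816315 83.0078641286268
fin in [0.5103 0.2717 0.25  ] 0.07295333171758281 85.59891054631451
tip [0.4878 0.0859 0.215 ] 0.1143479957160764 -98.51513038779125
N [0.5652 0.3342 0.121 ] 0.14814327942942285 65.91257167147069
acorn [0.502  0.2003 0.26  ] 0.002970500374552494 154.77558440986152
```

View pics/wz.png

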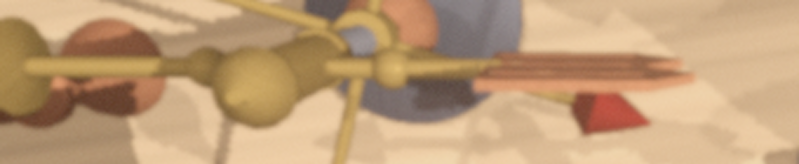

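Emit:
carry_out(steps=[[[0,0,-3,0,0,0],[0,0,-6,0,0,0],[0,0,-8.2,0,0,0],[0,0,-8.2,0,0,0],[-0.6,0.1,-8.2,0,0,0],[-1.1,0.2,-8.2,0,0,0],[-1.5,0.2,-8.2,0,0,0],[-1.5,0.2,-8.2,0,0,0]]])

```text
time_s: 4.2
tcp_pos: [0.5372, 0.3008, 0.248]
ee_rot: [[0.147, 0.001, -0.989], [0.989, 0.001, 0.147], [0.001, -1.0, -0.001]]
wrist_force: [0.0, 0.0, -0.5]
gripper_width: 0.009
```

```bash
cat >> h.py <<'E'
def orbit(angs,ax=(.5047,.199)):
    p=np.array(sense()['tcp_pos'])[:2]-ax
    for a in angs:
        R=np.array([[np.cos(a),-np.sin(a)],[np.sin(a),np.cos(a)]]); d=(R@p-p)*100
        print('[%.1f, %.1f, 0, 0, 0, %.3f],'%(d[0],d[1],a),end=' ')
    print()
E
python3 - <<'E'
from h import *
s=sense(); print(s['time_s'],s['tcp_pos'],s['wrist_force'])
cap('wrist','w2.png');cap('scene','s2.png')
a=np.cumsum([.02]*4+[.03]*16); orbit(a)
E
```

```text
4.2 [0.53720912 0.30076856 0.24795784] [ 0.01764516  0.0420901  -0.52902304]
[-0.2, 0.1, 0, 0, 0, 0.020], [-0.4, 0.1, 0, 0, 0, 0.040], [-0.6, 0.2, 0, 0, 0, 0.060], [-0.8, 0.2, 0, 0, 0, 0.080], [-1.1, 0.3, 0, 0, 0, 0.110], [-1.5, 0.4, 0, 0, 0, 0.140], [-1.8, 0.4, 0, 0, 0, 0.170], [-2.1, 0.4, 0, 0, 0, 0.200], [-2.4, 0.5, 0, 0, 0, 0.230], [-2.7, 0.5, 0, 0, 0, 0.260], [-3.0, 0.5, 0, 0, 0, 0.290], [-3.4, 0.5, 0, 0, 0, 0.320], [-3.7, 0.5, 0, 0, 0, 0.350], [-4.0, 0.5, 0, 0, 0, 0.380], [-4.3, 0.5, 0, 0, 0, 0.410], [-4.6, 0.4, 0, 0, 0, 0.440], [-5.0, 0.4, 0, 0, 0, 0.470], [-5.3, 0.3, 0, 0, 0, 0.500], [-5.6, 0.3, 0, 0, 0, 0.530], [-5.9, 0.2, 0, 0, 0, 0.560],
```

View pics/w2.png

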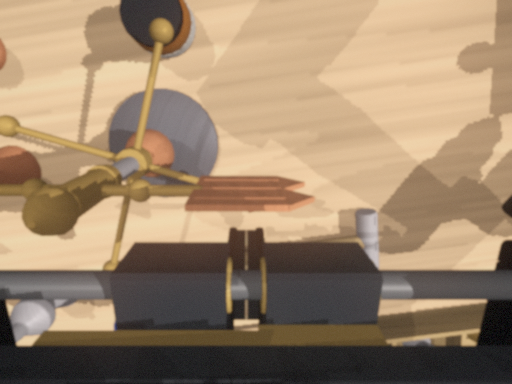

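View pics/s2.png

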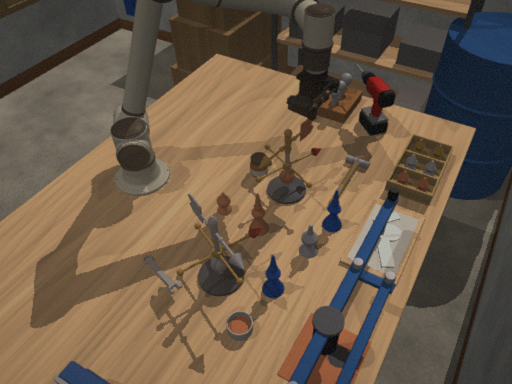

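Emit:
carry_out(steps=[[[-0.2,0.1,0,0,0,0.02],[-0.4,0.1,0,0,0,0.04],[-0.6,0.2,0,0,0,0.06],[-0.8,0.2,0,0,0,0.08],[-1.1,0.3,0,0,0,0.11],[-1.5,0.4,0,0,0,0.14],[-1.8,0.4,0,0,0,0.17],[-2.1,0.4,0,0,0,0.2],[-2.4,0.5,0,0,0,0.23],[-2.7,0.5,0,0,0,0.26],[-3.0,0.5,0,0,0,0.29],[-3.4,0.5,0,0,0,0.32]]])

```text
time_s: 5.8
tcp_pos: [0.5033, 0.3055, 0.2472]
ee_rot: [[-0.173, -0.0, -0.985], [0.985, -0.0, -0.173], [-0.0, -1.0, 0.0]]
wrist_force: [0.3, -0.3, 0.5]
gripper_width: 0.004
```

```bash
python3 - <<'E'
from h import *
s=sense(); print(s['time_s'],s['tcp_pos'],s['wrist_force'],s['joints'])
cap('wrist','w3.png');cap('top','t3.png')
a=np.cumsum([.03]*3+[.04]*17); orbit(a)
E
```

```text
5.8 [0.50327902 0.30554497 0.24722926] [ 0.28275715 -0.29517247  0.48901467] [ 4.70107926e+01  1.71455652e+01 -1.29215361e+00  1.03512791e-04
 -7.15648167e+01 -1.27061248e+02]
[-0.3, -0.0, 0, 0, 0, 0.030], [-0.6, -0.0, 0, 0, 0, 0.060], [-1.0, -0.1, 0, 0, 0, 0.090], [-1.4, -0.1, 0, 0, 0, 0.130], [-1.8, -0.2, 0, 0, 0, 0.170], [-2.2, -0.3, 0, 0, 0, 0.210], [-2.6, -0.4, 0, 0, 0, 0.250], [-3.0, -0.5, 0, 0, 0, 0.290], [-3.4, -0.6, 0, 0, 0, 0.330], [-3.8, -0.8, 0, 0, 0, 0.370], [-4.2, -0.9, 0, 0, 0, 0.410], [-4.6, -1.1, 0, 0, 0, 0.450], [-5.0, -1.3, 0, 0, 0, 0.490], [-5.4, -1.5, 0, 0, 0, 0.530], [-5.7, -1.8, 0, 0, 0, 0.570], [-6.1, -2.0, 0, 0, 0, 0.610], [-6.4, -2.3, 0, 0, 0, 0.650], [-6.7, -2.5, 0, 0, 0, 0.690], [-7.1, -2.8, 0, 0, 0, 0.730], [-7.4, -3.1, 0, 0, 0, 0.770],
```

View pics/w3.png

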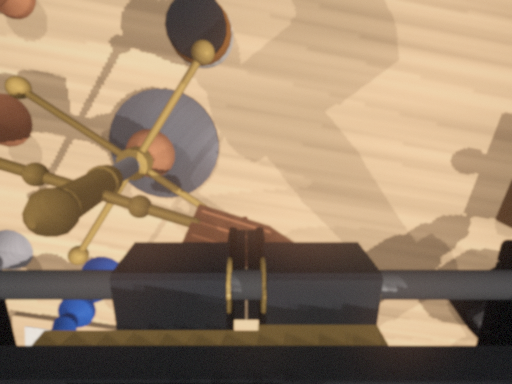

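View pics/t3.png

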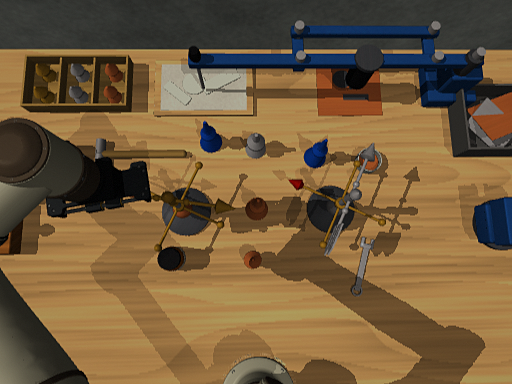

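```bash
python3 - <<'E'
from h import *
print(r.tcp_to_tips, [x for x in dir(r) if x[0]!='_'])
c=cap('top');w=cap('wrist');s=cap('scene')
for z in (.233,.25): print(proj(c,[.5033,.3055,z]),proj(w,[.5033,.3055,z]),proj(s,[.5033,.3055,z]))
a=cv2.imread('pics/t3.png')[130:280,40:240]; a=cv2.resize(a,None,fx=4,fy=4,interpolation=cv2.INTER_CUBIC); cv2.imwrite('pics/t3z.png',a)
a=w['image'][170:290,90:350][:,:,::-1]; cv2.imwrite('pics/w3z.png',cv2.resize(a,None,fx=3,fy=3,interpolation=cv2.INTER_CUBIC))
a=s['image'][60:220,230:390][:,:,::-1]; cv2.imwrite('pics/s3z.png',cv2.resize(a,None,fx=3.5,fy=3.5,interpolation=cv2.INTER_CUBIC))
E
```

```text
0.014 ['PlanningError', 'tcp_to_tips']
[122.21821262 199.63153933] [246.07233818 225.54377626] [302.08969499 120.99714602]
[119.60536195 198.43305634] [246.13700484 236.82387346] [302.32253362 116.85635729]
```

View pics/t3z.png

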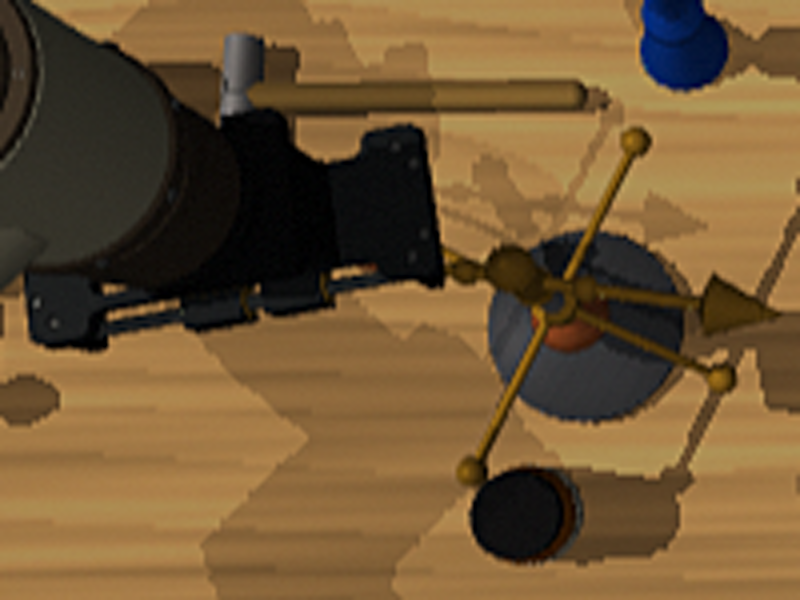

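View pics/w3z.png

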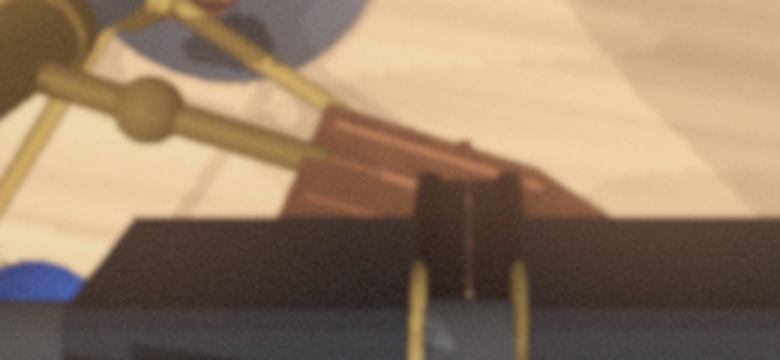

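View pics/s3z.png

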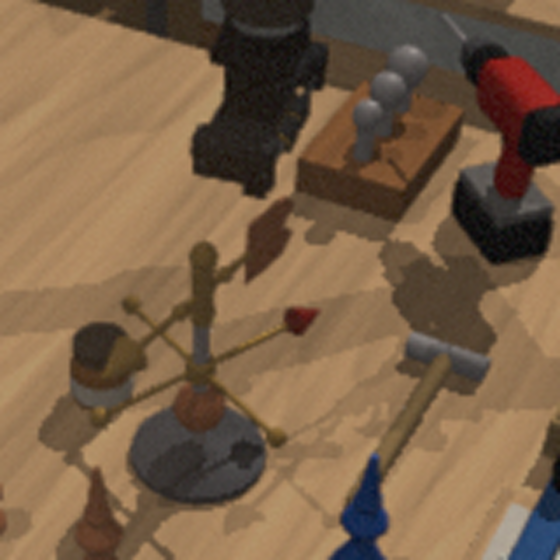

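```bash
python3 - <<'E'
from h import *
w=cap('wrist');c=cap('top')
print('cam',ray(w,0,0)[0])
f=lambda p:((proj(w,p)-[90,170])*3).round(0)
u=np.array([np.cos(np.radians(81.5)),np.sin(np.radians(81.5))])
for rr in (.073,.105,.148):
  for z in (.18,.25,.3):
    print(rr,z,f([*(np.array([.5047,.199])+rr*u),z]))
print('tip',f([.5033,.3055,.233]),f([.5033,.3055,.26]), 'rod',f([*(np.array([.5047,.199])+.05*u),.215]))
# triangulate fin outer upper corner: scene & wrist(2), top(0)
s=cap('scene')
def tri(a,b):
    (o1,d1),(o2,d2)=a,b; d1=d1/np.linalg.norm(d1);d2=d2/np.linalg.norm(d2)
    k=np.linalg.lstsq(np.c_[d1,-d2],o2-o1,rcond=None)[0]; p,q=o1+k[0]*d1,o2+k[1]*d2
    return ((p+q)/2).round(4),np.linalg.norm(p-q).round(4)
sc=ray(s,(417+.5)/5+229.5,(32+.5)/5+109.5); tp=ray(c,(105+.5)/4+79.5,(238+.5)/4+129.5)
print(tri(sc,tp))
print('acorn',tri(ray(s,(290.5)/5+229.5,(110.5)/5+109.5),ray(c,352.5/4+79.5,268.5/4+129.5)))
print('tip',tri(ray(s,(148.5)/5+229.5,(290.5)/5+109.5),ray(c,617.5/4+79.5,315.5/4+129.5)))
E
```

```text
cam [0.42608007 0.29164332 0.42252448]
0.073 0.18 [332. 110.]
0.073 0.25 [285. 229.]
0.073 0.3 [223. 382.]
0.105 0.18 [447. 146.]
0.105 0.25 [441. 275.]
0.105 0.3 [432. 440.]
0.148 0.18 [598. 193.]
0.148 0.25 [643. 335.]
0.148 0.3 [700. 515.]
tip [468. 166.] [469. 222.] rod [214. 131.]
(array([0.5267, 0.3408, 0.2392]), np.float64(0.0002))
acorn (array([0.5042, 0.1973, 0.2623]), np.float64(0.0007))
tip (array([0.4827, 0.0538, 0.2132]), np.float64(0.0004))
```

```bash
python3 - <<'E'
from h import *
s=cap('scene')
p=np.array([.5033,.3055,0]); xt=np.array([-.173,.985,0])
a=s['image'][60:160,260:360][:,:,::-1]; a=cv2.convertScaleAbs(a,alpha=2.5,beta=20)
a=cv2.resize(a,None,fx=6,fy=6,interpolation=cv2.INTER_CUBIC)
for z,col in ((.233,(0,255,0)),(.26,(255,255,0)),(.303,(0,0,255))):
    q=((proj(s,p+[0,0,z])-[260,60]+.5)*6).astype(int); cv2.circle(a,tuple(int(v) for v in q),4,col,2); print(q)
cv2.imwrite('pics/s3zz.png',a)
E
```

```text
[255 368]
[257 329]
[261 263]
```

View pics/s3zz.png

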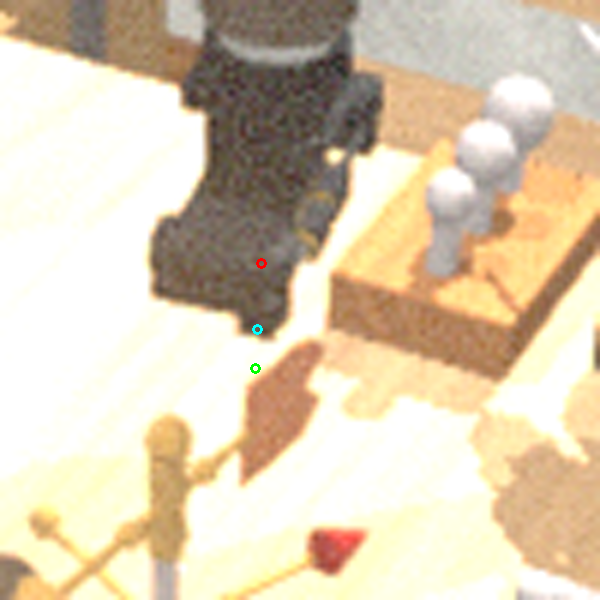

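Emit:
carry_out(steps=[[[0,0,2,0,0,0],[0,0,3,0,0,0.15],[1,0,3,0,0,0.33],[2,0,3,0,0,0.5],[3,-0.1,3,0,0,0.68],[4,-0.2,3,0,0,0.85],[4.7,-0.2,3,0,0,1.03],[4.7,-0.2,3,0,0,1.2],[4.7,-0.2,3,0,0,1.25],[4.7,-0.2,3,0,0,1.25],[4.7,-0.2,0,0,0,1.25],[4.7,-0.2,-2.5,0,0,1.25],[4.7,-0.2,-2.5,0,0,1.25],[4.7,-0.2,-2.5,0,0,1.25]]])

```text
time_s: 8.0
tcp_pos: [0.5512, 0.3039, 0.2235]
ee_rot: [[-0.989, 0.002, -0.149], [0.149, 0.001, -0.989], [-0.002, -1.0, -0.001]]
wrist_force: [0.6, 0.4, 0.9]
gripper_width: 0.004
```

```bash
python3 - <<'E'
from h import *
s=sense(); print(s['time_s'],s['tcp_pos'],s['joints'],s['wrist_force'])
c=cap('scene');cap('wrist','w4.png')
a=c['image'][60:220,230:390][:,:,::-1]; a=cv2.convertScaleAbs(a,alpha=2,beta=20);cv2.imwrite('pics/s4z.png',cv2.resize(a,None,fx=3.5,fy=3.5,interpolation=cv2.INTER_CUBIC))
print((proj(c,np.array(s['tcp_pos'])-[0,0,.014])-[230,60])*3.5)
E
```

```text
8.0 [0.55118719 0.30390109 0.22349942] [ 4.36024523e+01  2.19067964e+01  2.29454727e+00  4.92895972e-02
 -7.02829634e+01 -5.21601583e+01] [0.59497892 0.38331938 0.85885808]
[295.03816295 248.76082955]
```

View pics/w4.png

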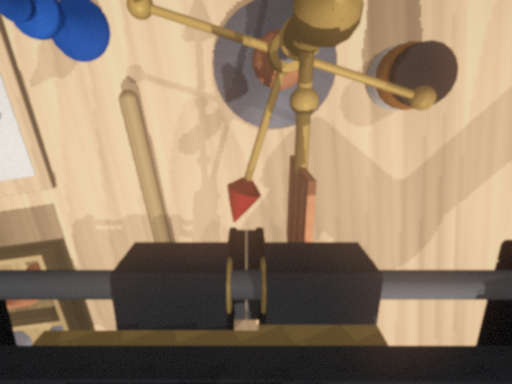

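View pics/s4z.png

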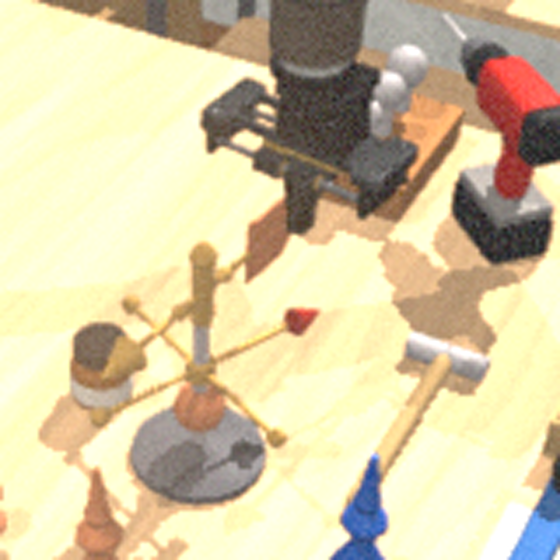

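```bash
python3 - <<'E'
from h import *
orbit(np.cumsum([.03]*14))
E
```

```text
[-0.3, 0.1, 0, 0, 0, 0.030], [-0.6, 0.3, 0, 0, 0, 0.060], [-1.0, 0.4, 0, 0, 0, 0.090], [-1.3, 0.5, 0, 0, 0, 0.120], [-1.6, 0.6, 0, 0, 0, 0.150], [-2.0, 0.7, 0, 0, 0, 0.180], [-2.3, 0.7, 0, 0, 0, 0.210], [-2.6, 0.8, 0, 0, 0, 0.240], [-3.0, 0.9, 0, 0, 0, 0.270], [-3.3, 0.9, 0, 0, 0, 0.300], [-3.7, 0.9, 0, 0, 0, 0.330], [-4.0, 1.0, 0, 0, 0, 0.360], [-4.3, 1.0, 0, 0, 0, 0.390], [-4.7, 1.0, 0, 0, 0, 0.420],
```

Emit:
carry_out(steps=[[[-0.4,0.1,0,0,0,0],[-0.8,0.1,0,0,0,0],[-1.2,0.2,0,0,0,0],[-1.5,0.3,0,0,0,0.03],[-1.8,0.4,0,0,0,0.06],[-2.2,0.5,0,0,0,0.09],[-2.5,0.5,0,0,0,0.12],[-2.8,0.6,0,0,0,0.15],[-3.2,0.65,0,0,0,0.18],[-3.5,0.7,0,0,0,0.21],[-3.8,0.7,0,0,0,0.24],[-4.2,0.75,0,0,0,0.27],[-4.5,0.75,0,0,0,0.3]]])

```text
time_s: 9.72
tcp_pos: [0.5052, 0.3112, 0.2223]
ee_rot: [[-0.988, 0.0, 0.152], [-0.152, 0.0, -0.988], [-0.0, -1.0, -0.0]]
wrist_force: [-0.2, 0.9, 0.1]
gripper_width: 0.005
```

```bash
python3 - <<'E'
from h import *
s=sense(); print(s['time_s'],s['tcp_pos'],s['wrist_force'])
cap('wrist','w5.png')
orbit(np.cumsum([.035]*20))
E
```

```text
9.725 [0.50523112 0.31116957 0.22226401] [-0.21675937  0.8613607   0.11274653]
[-0.4, -0.0, 0, 0, 0, 0.035], [-0.8, -0.0, 0, 0, 0, 0.070], [-1.2, -0.1, 0, 0, 0, 0.105], [-1.6, -0.1, 0, 0, 0, 0.140], [-2.0, -0.2, 0, 0, 0, 0.175], [-2.3, -0.2, 0, 0, 0, 0.210], [-2.7, -0.3, 0, 0, 0, 0.245], [-3.1, -0.4, 0, 0, 0, 0.280], [-3.5, -0.5, 0, 0, 0, 0.315], [-3.8, -0.7, 0, 0, 0, 0.350], [-4.2, -0.8, 0, 0, 0, 0.385], [-4.6, -1.0, 0, 0, 0, 0.420], [-4.9, -1.1, 0, 0, 0, 0.455], [-5.3, -1.3, 0, 0, 0, 0.490], [-5.6, -1.5, 0, 0, 0, 0.525], [-6.0, -1.7, 0, 0, 0, 0.560], [-6.3, -1.9, 0, 0, 0, 0.595], [-6.6, -2.1, 0, 0, 0, 0.630], [-6.9, -2.4, 0, 0, 0, 0.665], [-7.2, -2.6, 0, 0, 0, 0.700],
```

View pics/w5.png

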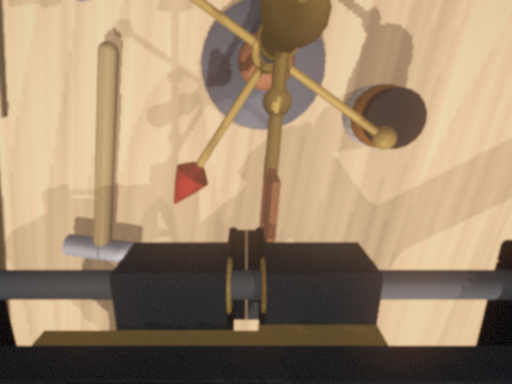

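Emit:
carry_out(steps=[[[-0.4,0,0,0,0,0.035],[-0.8,0,0,0,0,0.07],[-1.2,-0.05,0,0,0,0.105],[-1.6,-0.1,0,0,0,0.14],[-2.0,-0.15,0,0,0,0.175],[-2.35,-0.25,0,0,0,0.21],[-2.75,-0.35,0,0,0,0.245],[-3.1,-0.45,0,0,0,0.28],[-3.5,-0.55,0,0,0,0.315],[-3.85,-0.7,0,0,0,0.35],[-4.2,-0.8,0,0,0,0.385],[-4.6,-1.0,0,0,0,0.42],[-4.95,-1.15,0,0,0,0.455],[-5.3,-1.3,0,0,0,0.49],[-5.65,-1.5,0,0,0,0.525],[-6.0,-1.7,0,0,0,0.56],[-6.3,-1.9,0,0,0,0.595],[-6.6,-2.1,0,0,0,0.63],[-6.9,-2.4,0,0,0,0.665],[-7.2,-2.6,0,0,0,0.7]]])

```text
time_s: 12.28
tcp_pos: [0.4333, 0.2848, 0.2223]
ee_rot: [[-0.657, 0.0, 0.753], [-0.753, -0.0, -0.657], [0.0, -1.0, 0.0]]
wrist_force: [1.0, 0.5, -0.6]
gripper_width: 0.008
```

```bash
python3 - <<'E'
from h import *
s=sense(); print(s['time_s'],s['tcp_pos'],s['wrist_force'],s['joints'])
cap('wrist','w6.png')
orbit(np.cumsum([.04]*20))
E
```

```text
12.275 [0.43329855 0.28482551 0.22226466] [ 1.02913149  0.4627446  -0.60656052] [ 5.12740364e+01  1.10835881e+01 -1.31248341e+01  9.97914341e-03
 -6.57986415e+01 -2.38693051e+00]
[-0.3, -0.3, 0, 0, 0, 0.040], [-0.7, -0.6, 0, 0, 0, 0.080], [-1.0, -0.9, 0, 0, 0, 0.120], [-1.3, -1.3, 0, 0, 0, 0.160], [-1.6, -1.6, 0, 0, 0, 0.200], [-1.8, -2.0, 0, 0, 0, 0.240], [-2.1, -2.3, 0, 0, 0, 0.280], [-2.3, -2.7, 0, 0, 0, 0.320], [-2.6, -3.1, 0, 0, 0, 0.360], [-2.8, -3.5, 0, 0, 0, 0.400], [-3.0, -3.9, 0, 0, 0, 0.440], [-3.1, -4.3, 0, 0, 0, 0.480], [-3.3, -4.7, 0, 0, 0, 0.520], [-3.4, -5.1, 0, 0, 0, 0.560], [-3.6, -5.5, 0, 0, 0, 0.600], [-3.7, -6.0, 0, 0, 0, 0.640], [-3.8, -6.4, 0, 0, 0, 0.680], [-3.9, -6.9, 0, 0, 0, 0.720], [-3.9, -7.3, 0, 0, 0, 0.760], [-4.0, -7.7, 0, 0, 0, 0.800],
```

View pics/w6.png

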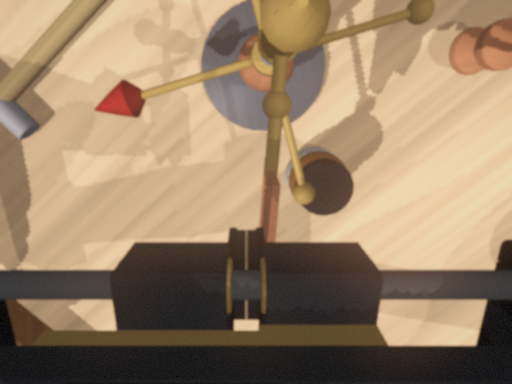

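Emit:
carry_out(steps=[[[-0.35,-0.3,0,0,0,0.04],[-0.65,-0.6,0,0,0,0.08],[-1.0,-0.9,0,0,0,0.12],[-1.3,-1.25,0,0,0,0.16],[-1.6,-1.6,0,0,0,0.2],[-1.85,-1.95,0,0,0,0.24],[-2.1,-2.3,0,0,0,0.28],[-2.35,-2.7,0,0,0,0.32],[-2.55,-3.1,0,0,0,0.36],[-2.75,-3.5,0,0,0,0.4],[-2.95,-3.9,0,0,0,0.44],[-3.15,-4.3,0,0,0,0.48],[-3.3,-4.7,0,0,0,0.52],[-3.45,-5.1,0,0,0,0.56],[-3.6,-5.55,0,0,0,0.6],[-3.7,-6.0,0,0,0,0.64],[-3.8,-6.4,0,0,0,0.68],[-3.9,-6.85,0,0,0,0.72],[-3.95,-7.3,0,0,0,0.76],[-4.0,-7.7,0,0,0,0.8]]])

```text
time_s: 14.82
tcp_pos: [0.3934, 0.2079, 0.2223]
ee_rot: [[0.082, 0.0, 0.997], [-0.997, 0.0, 0.082], [-0.0, -1.0, 0.0]]
wrist_force: [0.1, -0.2, -0.5]
gripper_width: 0.007
```

```bash
python3 - <<'E'
from h import *
s=sense(); print(s['time_s'],s['tcp_pos'],s['wrist_force'],s['joints'])
cap('wrist','w7.png')
orbit(np.cumsum([.04]*20))
E
```

```text
14.825 [0.39337575 0.20791653 0.22231794] [ 0.11516957 -0.21921229 -0.453607  ] [ 4.89031486e+01  3.53955692e+00 -2.20720881e+01 -4.52959359e-03
 -6.43813758e+01  4.57929070e+01]
[-0.0, -0.4, 0, 0, 0, 0.040], [-0.0, -0.9, 0, 0, 0, 0.080], [-0.0, -1.3, 0, 0, 0, 0.120], [0.0, -1.8, 0, 0, 0, 0.160], [0.1, -2.2, 0, 0, 0, 0.200], [0.1, -2.7, 0, 0, 0, 0.240], [0.2, -3.1, 0, 0, 0, 0.280], [0.3, -3.6, 0, 0, 0, 0.320], [0.4, -4.0, 0, 0, 0, 0.360], [0.5, -4.4, 0, 0, 0, 0.400], [0.7, -4.8, 0, 0, 0, 0.440], [0.9, -5.2, 0, 0, 0, 0.480], [1.1, -5.7, 0, 0, 0, 0.520], [1.3, -6.1, 0, 0, 0, 0.560], [1.5, -6.4, 0, 0, 0, 0.600], [1.7, -6.8, 0, 0, 0, 0.640], [1.9, -7.2, 0, 0, 0, 0.680], [2.2, -7.6, 0, 0, 0, 0.720], [2.5, -7.9, 0, 0, 0, 0.760], [2.8, -8.3, 0, 0, 0, 0.800],
```

View pics/w7.png

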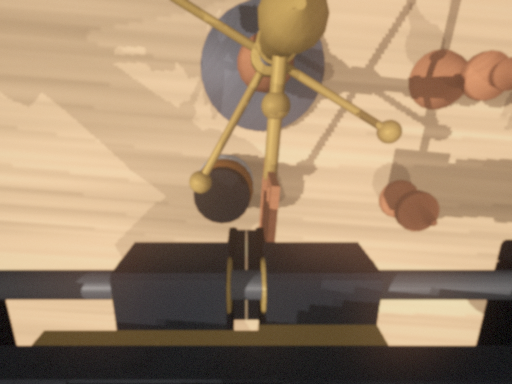

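Emit:
carry_out(steps=[[[0,-0.45,0,0,0,0.04],[0,-0.9,0,0,0,0.08],[0,-1.35,0,0,0,0.12],[0,-1.8,0,0,0,0.16],[0.05,-2.2,0,0,0,0.2],[0.1,-2.65,0,0,0,0.24],[0.2,-3.1,0,0,0,0.28],[0.3,-3.55,0,0,0,0.32],[0.4,-4.0,0,0,0,0.36],[0.55,-4.4,0,0,0,0.4],[0.7,-4.8,0,0,0,0.44],[0.9,-5.25,0,0,0,0.48],[1.05,-5.65,0,0,0,0.52],[1.25,-6.05,0,0,0,0.56],[1.45,-6.45,0,0,0,0.6],[1.7,-6.8,0,0,0,0.64],[1.95,-7.2,0,0,0,0.68],[2.2,-7.55,0,0,0,0.72],[2.5,-7.9,0,0,0,0.76],[2.75,-8.25,0,0,0,0.8]]])

```text
time_s: 17.38
tcp_pos: [0.421, 0.1255, 0.2222]
ee_rot: [[0.771, -0.0, 0.636], [-0.636, 0.0, 0.771], [-0.0, -1.0, -0.0]]
wrist_force: [-0.1, -0.1, -0.3]
gripper_width: 0.005
```

```bash
python3 - <<'E'
from h import *
s=sense(); print(s['time_s'],s['tcp_pos'],s['wrist_force'],s['joints'])
cap('wrist','w8.png')
a=cap('top','t8.png')['image'][130:280,80:280][:,:,::-1]; cv2.imwrite('pics/t8z.png',cv2.resize(a,None,fx=4,fy=4,interpolation=cv2.INTER_CUBIC))
E
```

```text
17.375 [0.42096536 0.12551076 0.22222587] [-0.13233315 -0.10727823 -0.29733349] [ 3.79276323e+01  2.95143324e+00 -2.27216213e+01 -9.61870976e-03
 -6.43333176e+01  1.02563948e+02]
```

View pics/w8.png

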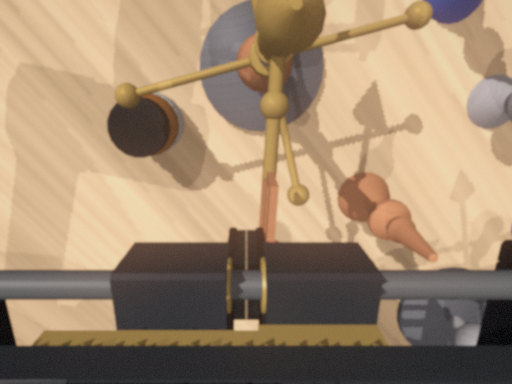

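View pics/t8z.png

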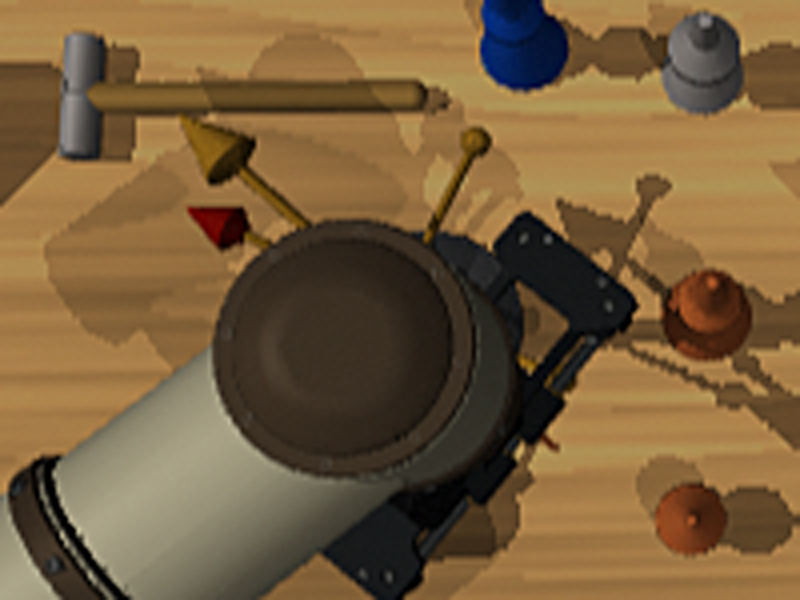

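```bash
python3 - <<'E'
from h import *
c=cap('top')
P=lambda x,y:((x+.5)/4+79.5,(y+.5)/4+129.5)
for ax in ([.5047,.199],[.505,.200]):
  for n,x,y,z in (('tip',180,117,.215),('head mid base',233,168,.215),('N',188,208,.121),('oldtip',617,315,.215)):
    d=onz(c,*P(x,y),z)[:2]-ax; print(n,np.linalg.norm(d).round(4),np.degrees(np.arctan2(d[1],d[0])).round(2))
E
```

```text
tip 0.1491 48.39
head mid base 0.1044 49.5
N 0.1503 64.74
oldtip 0.1471 -98.78
tip 0.1482 48.22
head mid base 0.1034 49.27
N 0.1492 64.68
oldtip 0.1482 -98.83
```

```bash
python3 - <<'E'
from h import *
orbit(np.cumsum([.02]*12))
E
```

```text
[0.1, -0.2, 0, 0, 0, 0.020], [0.3, -0.3, 0, 0, 0, 0.040], [0.5, -0.5, 0, 0, 0, 0.060], [0.6, -0.6, 0, 0, 0, 0.080], [0.8, -0.8, 0, 0, 0, 0.100], [0.9, -0.9, 0, 0, 0, 0.120], [1.1, -1.1, 0, 0, 0, 0.140], [1.3, -1.2, 0, 0, 0, 0.160], [1.5, -1.4, 0, 0, 0, 0.180], [1.6, -1.5, 0, 0, 0, 0.200], [1.8, -1.7, 0, 0, 0, 0.220], [2.0, -1.8, 0, 0, 0, 0.240],
```

Emit:
carry_out(steps=[[[0.15,-0.15,0,0,0,0.02],[0.3,-0.3,0,0,0,0.04],[0.45,-0.5,0,0,0,0.06],[0.6,-0.65,0,0,0,0.08],[0.75,-0.8,0,0,0,0.1],[0.95,-0.95,0,0,0,0.12],[1.1,-1.1,0,0,0,0.14],[1.3,-1.25,0,0,0,0.16],[1.45,-1.4,0,0,0,0.18],[1.65,-1.5,0,0,0,0.2],[1.8,-1.65,0,0,0,0.22],[2.0,-1.8,0,0,0,0.24],[2.0,-1.8,0,0,0,0.24]]])

```text
time_s: 19.15
tcp_pos: [0.4411, 0.1075, 0.2223]
ee_rot: [[0.9, 0.0, 0.435], [-0.435, -0.0, 0.9], [0.0, -1.0, -0.0]]
wrist_force: [0.5, 0.9, -0.7]
gripper_width: 0.003
```

```bash
python3 - <<'E'
from h import *
s=sense(); print(s['time_s'],s['tcp_pos'],s['wrist_force'])
cap('wrist','w9.png')
a=cap('top','t9.png')['image'][130:230,80:210][:,:,::-1]; a=cv2.convertScaleAbs(a,alpha=1.5);cv2.imwrite('pics/t9z.png',cv2.resize(a,None,fx=6,fy=6,interpolation=cv2.INTER_CUBIC))
E
```

```text
19.15 [0.44113654 0.10747131 0.22226697] [ 0.51998306  0.89580233 -0.72681977]
```

View pics/t9z.png

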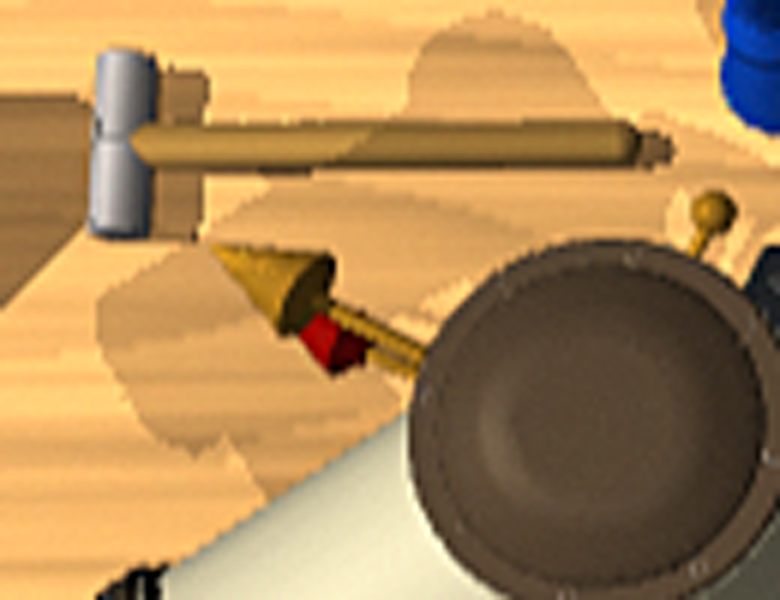

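View pics/w9.png

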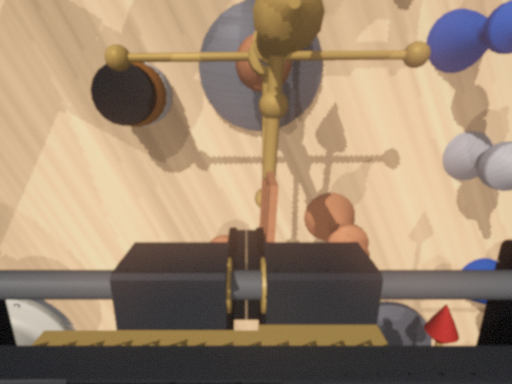

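```bash
python3 - <<'E'
from h import *
c=cap('top'); w=cap('wrist')
P=lambda x,y:((x+.5)/6+79.5,(y+.5)/6+129.5)
ax=np.array([.505,.1995])
def ang(p,q=ax): d=p[:2]-q[:2]; return np.linalg.norm(d).round(4),np.degrees(np.arctan2(d[1],d[0])).round(2)
print('tip',ang(onz(c,*P(212,246),.215)),'base mid',ang(onz(c,*P(308,293),.215)))
t=onz(c,*P(212,246),.215); b=onz(c,*P(306,292),.215)
print('cone axis dir',ang(t,b))
# wrist: EW balls, acorn, rod
A=onz(w,117,56,.121);B=onz(w,416,54,.121); m=(A+B)/2
print('EW wrist',A,B,m,ang(B,A),'->N',ang(B,A)[1]+90)
k=onz(w,272,103,.215); q=onz(w,269,172,.215); print('rod dir',ang(k,q),ang(k,m), ang(m,q))
E
python3 - <<'E'
import sys; sys.path.insert(0,'.')
E
```

```text
tip (np.float64(0.1499), np.float64(61.93)) base mid (np.float64(0.1074), np.float64(61.46))
cone axis dir (np.float64(0.0416), np.float64(63.12))
EW wrist [0.39730705 0.25018852 0.121     ] [0.61077237 0.14855667 0.121     ] [0.50403971 0.1993726  0.121     ] (np.float64(0.2364), np.float64(-25.46)) ->N 64.53999999999999
rod dir (np.float64(0.0384), np.float64(62.91)) (np.float64(0.0349), np.float64(-119.22)) (np.float64(0.0733), np.float64(61.9))
```

Emit:
carry_out(steps=[[[0.1,-0.05,0,0,0,0.01],[0.2,-0.15,0,0,0,0.02],[0.3,-0.2,0,0,0,0.03],[0.35,-0.25,0,0,0,0.04],[0.35,-0.25,0,0,0,0.04],[0.35,-0.25,0,0,0,0.04]]])

```text
time_s: 20.1
tcp_pos: [0.4445, 0.1051, 0.2223]
ee_rot: [[0.917, 0.0, 0.399], [-0.399, 0.0, 0.917], [0.0, -1.0, 0.0]]
wrist_force: [-0.4, -0.2, 0.4]
gripper_width: 0.003
```

```bash
python3 - <<'E'
from h import *
s=sense(); print(s['time_s'],s['tcp_pos'],s['wrist_force'])
w=cap('wrist')
a=cap('top','t10.png')['image'][130:230,80:210][:,:,::-1]; a=cv2.convertScaleAbs(a,alpha=1.5);cv2.imwrite('pics/t10z.png',cv2.resize(a,None,fx=6,fy=6,interpolation=cv2.INTER_CUBIC))
a=w['image'][0:250,90:430][:,:,::-1];cv2.imwrite('pics/w10z.png',cv2.resize(a,None,fx=2.3,fy=2.3,interpolation=cv2.INTER_CUBIC))
E
```

```text
20.1 [0.44452151 0.1050697  0.22226133] [-0.44754772 -0.2290001   0.41149443]
```

View pics/t10z.png

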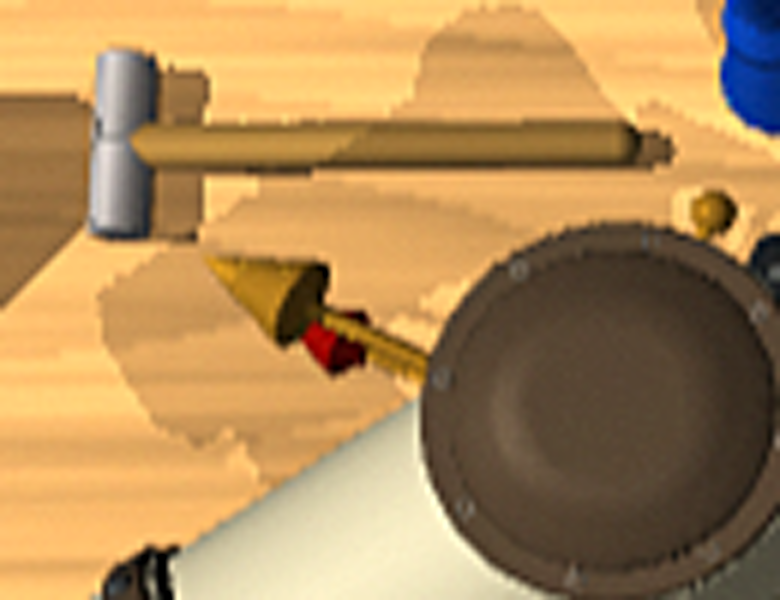

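View pics/w10z.png

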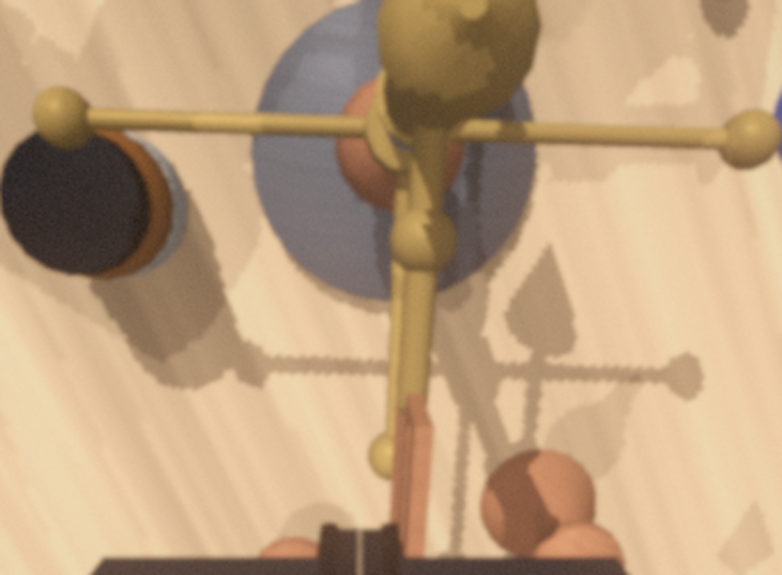

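```bash
python3 - <<'E'
from h import *
c=cap('top'); w=cap('wrist')
P=lambda x,y:((x+.5)/6+79.5,(y+.5)/6+129.5)
W=lambda x,y:((x+.5)/2.3+89.5,(y+.5)/2.3-.5)
ax=np.array([.505,.1995])
def ang(p,q=ax): d=p[:2]-q[:2]; return np.linalg.norm(d).round(4),np.degrees(np.arctan2(d[1],d[0])).round(2)
t=onz(c,*P(204,257),.215);b=onz(c,*P(304,301),.215)
print('tip',ang(t),'base',ang(b),'cone dir',ang(t,b))
A=onz(w,*W(62,118),.121);B=onz(w,*W(749,139),.121);S=onz(w,*W(390,455),.121);m=(A+B)/2
print('N by EW',ang(B,A)[1]+90,'by S',ang(m,S),m)
k=onz(w,*W(422,240),.215);q=onz(w,*W(413,395),.215);fi=onz(w,*W(418,540),.22)
print('rod',ang(k,q),ang(m,q),ang(m,k))
E
```

```text
tip (np.float64(0.1504), np.float64(63.92)) base (np.float64(0.1072), np.float64(63.31)) cone dir (np.float64(0.0433), np.float64(65.41))
N by EW 64.86 by S (np.float64(0.1177), np.float64(64.33)) [0.50378126 0.19886179 0.121     ]
rod (np.float64(0.0375), np.float64(64.4)) (np.float64(0.0725), np.float64(64.15)) (np.float64(0.035), np.float64(63.88))
```

Emit:
carry_out(steps=[[[-0.2,0.1,0,0,0,0],[-0.6,0.25,0,0,0,0],[-1.2,0.5,0,0,0,0],[-2,0.8,0,0,0,0],[-2,0.8,2,0,0,0],[-2,0.8,6,0,0,0],[-2,0.8,12,0,0,0],[-4,6,12,0,0,0],[-7,11,12,0,0,0],[-9,16,12,0,0,0],[-11,21,12,0,0,0],[-13,26,12,0,0,0],[-14.5,31,12,0,0,0],[-14.5,31,12,0,0,0]]])

```text
time_s: 22.05
tcp_pos: [0.2977, 0.4176, 0.3409]
ee_rot: [[0.918, -0.001, 0.396], [-0.396, -0.002, 0.918], [-0.0, -1.0, -0.002]]
wrist_force: [-0.4, -0.3, 1.3]
gripper_width: 0.008
```

```bash
python3 - <<'E'
from h import *
s=sense(); print(s['time_s'],s['tcp_pos'],s['wrist_force'])
a=cap('top','t11.png')['image'][130:280,80:280][:,:,::-1]; cv2.imwrite('pics/t11z.png',cv2.resize(cv2.convertScaleAbs(a,alpha=1.5),None,fx=4,fy=4,interpolation=cv2.INTER_CUBIC))
a=cap('scene','s11.png')['image'][110:220,230:340][:,:,::-1]; cv2.imwrite('pics/s11z.png',cv2.resize(a,None,fx=5,fy=5,interpolation=cv2.INTER_CUBIC))
E
```

```text
22.05 [0.29770586 0.41757908 0.34094649] [-0.39219992 -0.25319306  1.27036257]
```

View pics/t11z.png

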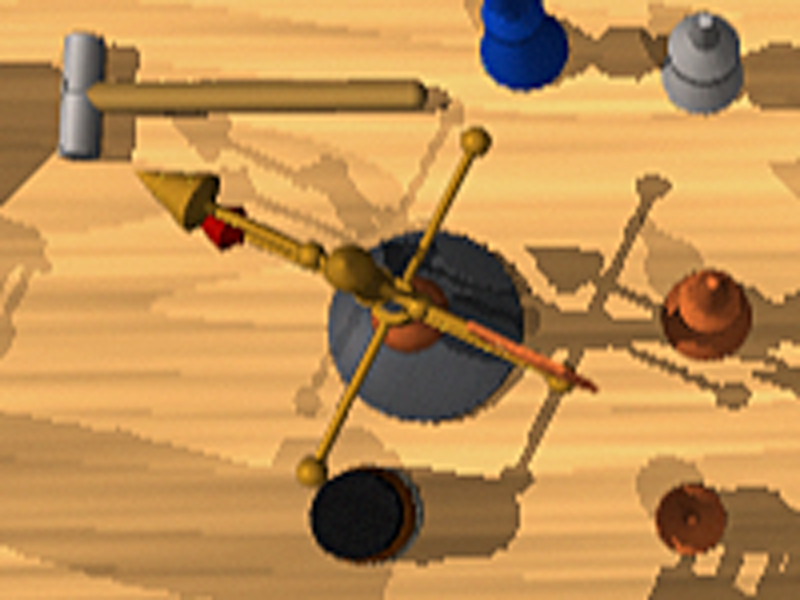

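View pics/s11z.png

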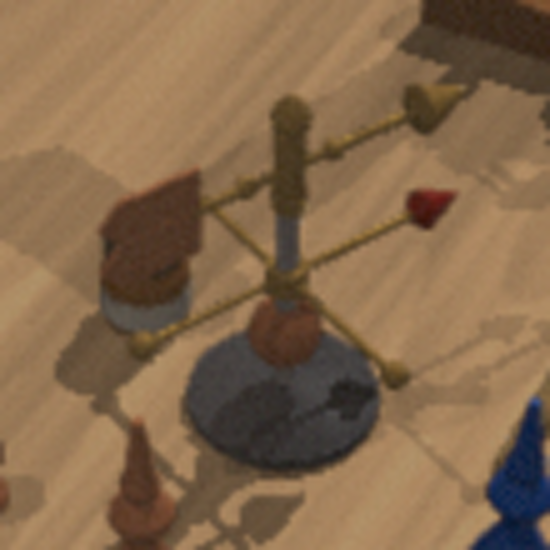

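Unobstructed now: the arrow (tip at zoom 138,174) lies over the north arm. I'll measure both angles.

```bash
python3 - <<'E'
from h import *
c=cap('top'); s=cap('scene')
P=lambda x,y:((x+.5)/4+79.5,(y+.5)/4+129.5); Q=lambda x,y:((x+.5)/5+229.5,(y+.5)/5+109.5)
ax=np.array([.505,.1995])
def ang(p,q=ax): d=p[:2]-q[:2]; return np.linalg.norm(d).round(4),np.degrees(np.arctan2(d[1],d[0])).round(2)
t=onz(c,*P(138,174),.215);f=onz(c,*P(597,390),.25);h1=onz(c,*P(311,255),.215)
print('top tip',ang(t),'fin->tip',ang(t,onz(c,*P(597,388),.25)),'bead->tip',ang(t,h1))
t2=onz(s,*Q(466,88),.215);n2=onz(s,*Q(455,194),.121)
b1=onz(s,*Q(247,186),.215);b2=onz(s,*Q(333,149),.215);S=onz(s,*Q(142,343),.121)
print('scene tip',ang(t2),'N',ang(n2),'S->N',ang(n2,S),'beads',ang(b2,b1),'bead->tip',ang(t2,b1),t2-n2)
print('top tip-N', t-onz(c,*P(188,208),.121))
# motion check vs 0.05s later picture
a=cv2.imread('pics/t11.png').astype(int); d=np.abs(c['image'][:,:,::-1].astype(int)-a)[150:240,100:260].max(); print('diff',d)
a0=cv2.imread('pics/top0.png').astype(int)
cv2.imwrite('pics/t12.png',c['image'][:,:,::-1])
E
```

```text
top tip (np.float64(0.1485), np.float64(64.28)) fin->tip (np.float64(0.3005), np.float64(63.84)) bead->tip (np.float64(0.1132), np.float64(64.1))
scene tip (np.float64(0.146), np.float64(63.58)) N (np.float64(0.1464), np.float64(63.95)) S->N (np.float64(0.2651), np.float64(63.92)) beads (np.float64(0.068), np.float64(62.52)) bead->tip (np.float64(0.1805), np.float64(63.56)) [ 0.00066968 -0.0007744   0.094     ]
top tip-N [ 0.00060414 -0.00161713  0.094     ]
diff 22
```

View pics/t12.png

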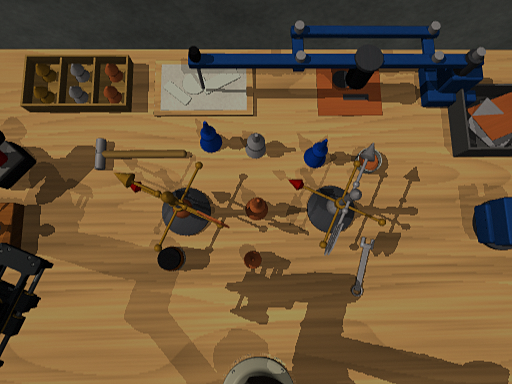

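Emit:
carry_out(steps=[[[0,0,0,0,0,0],[0,0,0,0,0,0],[0,0,0,0,0,0],[0,0,0,0,0,0]]])

```text
time_s: 22.75
tcp_pos: [0.2996, 0.4149, 0.3423]
ee_rot: [[0.917, 0.0, 0.399], [-0.399, 0.0, 0.917], [-0.0, -1.0, 0.0]]
wrist_force: [0.5, -0.6, 0.2]
gripper_width: 0.003
```

```bash
python3 - <<'E'
from h import *
c=cap('top'); a=cv2.imread('pics/t11.png')[:,:,::-1]
m=lambda i:cv2.blur(i,(3,3)).astype(int)[160:235,110:245]
print(np.abs(m(c['image'])-m(a)).max(), sense()['time_s'], np.abs(sense()['joint_velocities']).max())
print(ticket.finish_job())
E
```

```text
2 22.8 0.0713345676514582
the job is handed in; nothing more can be done
None
```

The copper vane's arrow now lies over the red north arm, and the job was handed in at 22.8 s. With the gripper shut, I pushed the copper fin about 163° anticlockwise with the fingertip, slowly. I then backed the finger off the fin, raised the hand and took it away.

**Last checks:**
- **Alignment:** with the hand clear, the arrow measured about 64.3° against 64.7° for north in the top view. In the scene view it was 63.6° against 63.9°. Both put it about 0.4° short of north, which is within measurement error, so I did not nudge it again.
- **At rest:** pictures of the vane taken 0.7 s apart were identical apart from noise, and the arm was at rest.
- **Other things:** the steel vane, finials and tools look unmoved in the last top view (by eye). The wrist force was under about 1.5 N at every reading.

**What disagreed:**
- **Fingertip height:** the shut fingertips showed about 22 mm higher in the pictures than the stated tool length gives.
- **Failed first push:** because of that, the first pass went over the top of the fin without turning the vane. I lowered the hand, turned the gripper and repeated the push.

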